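# Wedge a wood block tight in the bench clamp

## Robot

A 6-joint arm with a two-finger parallel gripper is mounted at the origin on a cart in front of the work surface, level with it; the furniture and walls round the work are solid. World frame = base frame: x ahead of the robot, y to its left, z up, the work surface at z = 0. Lengths are in mm, angles in rad, forces in N, time in s.
With the tool pointing down it reaches from about 350 to 775 mm from the base axis. Payload 7.3 kg.
Tool frame: the origin (TCP) lies between the finger pads; the fingertips stand 14 mm ahead of it and the grasp point (between the pads) lies 5 mm behind it; z points along the fingers, y is the line along which they close (so a half turn about z gives the same grasp; the last joint's range is limited). The gripper opens to 92 mm and grips with 3 to 60 N. Pads are 19 mm wide; open, the fingers measure 130 mm over their backs; the gripper's body (75 mm by 190 mm) begins 47 mm behind the grasp point.
Start: joints at [0.992, 0.342, 1.524, -0, 1.275, -0.146], TCP at [220.18, 476.617, 240.741] pointing down, gripper open.
Joint ranges: [-2.53, 2.53], [-0.77, 2.02], [0.04, 2.7], [-1, 4.14], [0.28, 2.66], [-3.11, 3.11]. Speed limits (rad/s): [2.57, 2.57, 3.14, 3.14, 3.14, 3.14].

## Interface

Orientations are given as [roll, pitch, yaw] about the fixed x, y, z axes, in that order (R = Rz(yaw) Ry(pitch) Rx(roll)).
In Python, from plant import get_obs, cams, close_job gives the robot as it stands. The module is installed in compiled form; this text tells all that it offers.
- The arm moves only by the shell command python3 -m creep 'ROWS'. ROWS is JSON, a list of rows, each an object of numbers: "hand": the opening, from 0 (shut) to 1 (fully open); "tx", "ty", "tz": the shift along the tool's x, y, z in m; "spin": the turn about the tool's z in degrees. In form: [{"hand": .., "tx": .., "ty": .., "tz": .., "spin": ..}, ...]. A call has 1 to 5 rows; each row shifts and turns the commanded pose from where the row before left it, along the tool's axes as they then stand; what a row does not reach is not made up. A row lasts 1/8 s, in which the tool goes at most 62.5 mm and 10.7 degrees, less where a joint would pass 70% of its speed; a pose out of reach is approached as far as the arm can. A call is refused whole if a number of a shift passes 0.0625 or a number of a turn 10.7, either way. A call with a gripper value outside its range is refused whole. The fingers move at their own pace and stop on an object; the grip force is fixed at half the most. Time passes only in rows, so rows that do not move let the fingers close. It gives the time, the measured TCP pose, the force, the opening and the grip force at its end, in the units of the state.
- get_obs(): the state, without advancing time (a new reading comes with each control period).
- cams.capture(name): name is "scene" or "top"; returns a dict with "color" (400x640x3 uint8, red, green, blue), "K" (3x3 intrinsics, pixels), "R" (3x3) and "t" (3): a world point X has camera coordinates R X + t. Camera axes: x right, y down, z forward; pixel columns grow to the right and rows downward; lengths in mm; the calibration is good to about 2 mm. A picture is of the moment at which its call begins. There is no depth.
- close_job(): hands the job in; it is judged then, once.
The state is a dict: "time": time; "joint_positions": joint angles; "dq": joint speeds; "tau": joint torques, N m; "tool_pos": TCP position; "tcp_rot": TCP orientation; "contact_force": force on the tool from outside, world axes, zero at the start; "moment": the same for the moment, N m; "grip_width": finger opening in mm; "finger_force": force on a finger pad.
Only numpy, scipy, OpenCV 4.12 (cv2) and the standard library are available. Lean on these libraries where they do the work, as an engineer would, in place of code of your own. Each camera call takes 0.05 s, during which the arm holds its last target. There are 200 camera calls.

## Task

Slide the softwood block into the channel of the wedge clamp until it is fully home against the end stop, its long side along the sprung plate of the fence. Then stand the tapered wedge, thin end first, loosely in the slot between the block and the straight guide rail, let go of it, and drive it in from its thick end with firm pushes or taps until the block presses the sprung plate back against the fence and the wedge stays jammed by itself. Leave the straight batten and the other things on the bench where they are.

Things in the scene. Friction and masses are not known exactly. Their poses are not given: they have to be found in the camera images.
- jig: wedge clamp, fixed to the bench: plywood board 264 x 180 mm, 18 mm thick. Origin: centre of its underside; z up; x from the open mouth (board edge at x = -132 mm, nearer the robot) along the straight guide rail, a bar 130 x 28 mm, 28 mm high on the board (top 46 mm above the bench), inner face at y = -50 mm, x = -30 to 100 mm. The wedge goes along this face. The board is free for x below -30 mm.
- channel: fence and end stop for the block, fixed on the board, 28 mm high, turned -8.1 degrees (1 in 7) to the jig. Origin: on the board, where the centre of the block's underside must come, at (41.4, -6.8, 18) mm in the jig's frame. x: direction to push the block in, parallel to the fence; stop face at x = 57.5 mm, y = -16 to 57.5 mm; wooden fence x = -47.5 to 57.5 mm, y = 35.5 to 57.5 mm.
- plate (a joint): travel of the sprung aluminium plate (100 x 5 mm, 26 mm high) on the inside of the fence: 0 at rest, 0.003 m when pressed back flat against the fence (channel's +y); 2 N/mm. At rest its face is at y = 27.5 mm, x = -45 to 55 mm in the channel's frame, touching the side of the seated block. The tight wedge shifts the block 3 mm to +y.
- block: loose softwood block, 115 mm (x) x 55 mm (y) x 40 mm high, 0.16 kg; origin: centre of its underside; lies flat on the bench at the start. Either end may go in first.
- wedge: loose, smooth (waxed, friction 0.3) wooden wedge, 140 mm long, 36 mm high, tapering in plan from 32 mm thick (thick end, x = -70 mm) to 12 mm (thin end, x = 70 mm), 0.12 kg; starts right side up. Origin: on its underside, halfway along. Straight long face at y = -11 mm (goes against the guide rail); tapered long face from y = 21 mm at the thick to 1 mm at the thin end (goes against the block).
- wedge_butt (a point): centre of the wedge's thick end face (32 x 36 mm), at (-70, 5, 18) mm in its frame: push here, along the jig's x. The slot beside the seated block is 24 mm wide at its mouth (jig x = -20 mm). In the jig's frame, wedge origin (-60, -36, 18) mm is a loose start; it binds at x about -5 mm, and the plate is fully back at x about 16 mm. That takes 6 to 20 N; friction then holds it.
- batten: straight wooden batten of the same length and height as the wedge, 140 x 22 x 36 mm, not tapered; not needed, to be left where it lies. Origin: centre of its underside, x along its length.
- screw_jar: closed jar of screws, 70 mm wide, 95 mm tall, standing on the bench, a bystander; origin: centre of its underside
- tape_measure: tape measure, 38 x 87 x 66 mm, standing on the bench, a bystander; origin: centre of its underside
- pliers: pliers lying on the bench near the front edge, 167 x 29 x 12 mm, a bystander; origin: centre of its underside
There are look-alikes about, which are no part of the job. What is shaped like the block but grey is not meant.

How it is judged (in metres and radians):
On the way, in this order (a step that is already met when the one before it is completed fails the run):
1. the block lies in the channel, fully home against the end stop and along the plate (x of block in the frame of channel between -0.005 and 0.005 m and y of block in the frame of channel between -0.012 and 0.004 m and z of block in the frame of channel between -0.004 and 0.004 m and angle between the x axis of block and the x axis of channel, either way round below 0.08 rad and angle between block's own z axis and vertical below 0.06 rad), for 0.2 s.
2. the wedge stands in the slot beside the block, thin end at least 15 mm inside the mouth, and has been let go (all of step 1 and x of wedge in the frame of jig between -0.075 and 0.03 m and y of wedge in the frame of jig between -0.046 and -0.025 m and z of wedge in the frame of jig between 0.014 and 0.022 m and angle between the x axis of wedge and the x axis of jig, either way round below 0.2 rad and angle between wedge's own z axis and vertical below 0.06 rad and contact force between the fingers and wedge below 0.1 N), for 0.2 s.
3. the wedge is driven in and the sprung plate is pressed back more than 1.5 mm (x of block in the frame of channel between -0.005 and 0.005 m and y of block in the frame of channel between -0.004 and 0.007 m and z of block in the frame of channel between -0.004 and 0.004 m and angle between the x axis of block and the x axis of channel, either way round below 0.08 rad and angle between each of block, wedge's own z axis and vertical below 0.06 rad and x of wedge in the frame of jig between -0.02 and 0.03 m and y of wedge in the frame of jig between -0.046 and -0.025 m and z of wedge in the frame of jig between 0.014 and 0.022 m and angle between the x axis of wedge and the x axis of jig, either way round below 0.2 rad and value of joint plate above 0.0015 m), for 0.1 s.
At the end, for the whole second after the job is handed in: The block lies flat in the channel, within 5 mm of the end stop and square (0.08 rad) along the plate; the wedge stands flat in the slot, thin end at least 50 mm past the jig's origin, and by itself keeps the sprung plate pressed back by over 1.5 mm of its 3 mm; both at rest (all of step 3 and linear speed of each of wedge, block below 0.01 m/s); the robot touches nothing.
It fails at once if the straight batten is moved more than 40 mm (distance of batten from where it was at the start of the episode above 0.04 m).
It fails at once if the screw jar is moved more than 40 mm (distance of screw_jar from where it was at the start of the episode above 0.04 m).
It fails at once if the tape measure is moved more than 40 mm (distance of tape_measure from where it was at the start of the episode above 0.04 m).
It fails at once if the pair of pliers is moved more than 40 mm (distance of pliers from where it was at the start of the episode above 0.04 m).
It also fails if it takes over 72 s, if anything falls off the work surface, if the arm or the gripper's body presses on something with over 40 N, if the wrist force passes 120 N, or if a joint passes its speed limit or range.

## Working session

There is one attempt and no reset: what is moved stays moved. The work goes in short steps, Python scripts to look and compute and a shell command to move; the robot and the scene stay as the last step left them, time stands still between calls to the robot, and variables do not carry over. Pictures are saved under pics/ and viewed, at most 10 in all, crops included, and the job is handed in when it is done.

```bash
mkdir -p pics
cat > h.py <<'E'
import numpy as np, cv2
from plant import get_obs, cams
def shot(n,f=None):
    c=cams.capture(n); im=cv2.cvtColor(c["color"],cv2.COLOR_RGB2BGR)
    if f: cv2.imwrite('pics/'+f,im)
    return c,im
def ray(c,uv,z):
    K,R,t=map(np.array,(c["K"],c["R"],c["t"])); t=t.ravel()
    o=-R.T@t; d=R.T@np.linalg.inv(K)@np.array([uv[0],uv[1],1.0])
    return o+d*(z-o[2])/d[2]
def proj(c,X):
    p=np.array(c["K"])@(np.array(c["R"])@np.array(X)+np.array(c["t"]).ravel()); return p[:2]/p[2]
E
python3 - <<'E'
from h import *
for n in("top","scene"):
    c,im=shot(n,n+"0.png"); R=np.array(c["R"]);print(n,-R.T@np.array(c["t"]).ravel(),R.round(2).tolist(),np.array(c["K"]).tolist())
o=get_obs();print({k:np.round(v,3).tolist() for k,v in o.items()})
E
```

```text
top [ 408.53901329  -12.60828908 1631.42905037] [[-0.01, -1.0, -0.0], [-1.0, 0.01, -0.09], [0.09, 0.0, -1.0]] [[501.6701362090767, 0.0, 318.9603711599559], [0.0, 501.6701362090767, 203.73603939625528], [0.0, 0.0, 1.0]]
scene [ -99.65727123 -913.34133475  934.93012909] [[0.81, -0.58, 0.02], [-0.35, -0.51, -0.78], [0.47, 0.63, -0.62]] [[415.719721811287, 0.0, 312.6982353221538], [0.0, 415.719721811287, 193.96429972109505], [0.0, 0.0, 1.0]]
{'time': 0.1, 'joint_positions': [0.992, 0.343, 1.525, -0.0, 1.275, -0.146], 'dq': [-0.002, -0.003, -0.002, 0.001, -0.001, -0.003], 'tau': [0.001, -43.2, -24.47, 0.072, 0.053, -0.0], 'tool_pos': [219.974, 476.329, 240.148], 'tcp_rot': [-3.14, -0.0, 2.709], 'contact_force': [0.021, -1.088, 0.493], 'moment': [0.008, 0.016, -0.028], 'finger_force': 0.0, 'grip_width': 91.892}
```

View pics/top0.png

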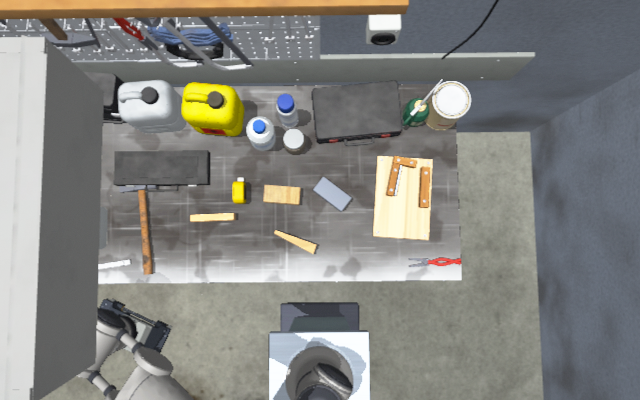

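View pics/scene0.png

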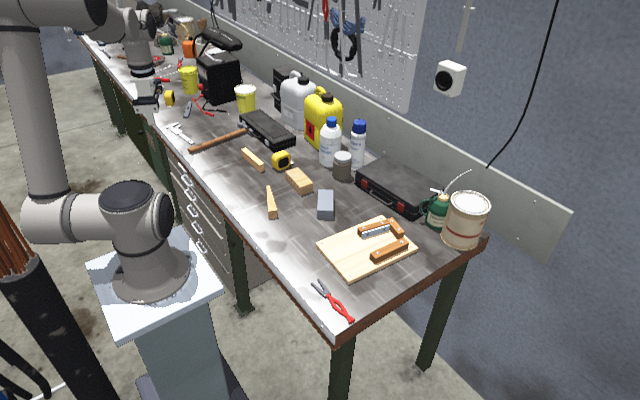

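The top view shows the jig board at (403,197), with the guide rail at (425,187) and the fence and stop at (400,170). Candidates for the block are the wood block (282,195) and the grey block (332,193), which is excluded by its colour. Candidates for the wedge are the tapered piece (296,241) and the straight batten (213,217). The other things are the jar (293,142), the tape (239,190) and the pliers (437,262). I choose (282,195) as the block and (296,241) as the wedge, and check them in one crop.

Run:
```python
from h import *
im=cv2.imread('pics/top0.png')
cv2.imwrite('pics/crop1.png',cv2.resize(im[145:265,185:445],None,fx=3,fy=3,interpolation=cv2.INTER_CUBIC))
hsv=cv2.cvtColor(im,cv2.COLOR_BGR2HSV)
for p in[(282,195),(332,193),(296,241),(213,217),(385,225),(425,187),(400,161),(350,230)]: print(p,hsv[p[1],p[0]])
c,_=shot("top")
m=cv2.inRange(hsv,(8,70,110),(28,255,255)); m[:, :185]=0; m[:145]=0; m[265:]=0; m[:,450:]=0
for k in cv2.findContours(m,cv2.RETR_EXTERNAL,cv2.CHAIN_APPROX_NONE)[0]:
    if cv2.contourArea(k)<60: continue
    r=cv2.minAreaRect(k); b=cv2.boxPoints(r)
    print(np.round(r[0],1),cv2.contourArea(k),[ray(c,q,38)[:2].round(0).tolist() for q in b])
```

```text
(282, 195) [ 21  95 240]
(332, 193) [108  35 209]
(296, 241) [ 22  93 248]
(213, 217) [ 24  76 254]
(385, 225) [ 26  40 254]
(425, 187) [ 15 156 219]
(400, 161) [ 16 143 230]
(350, 230) [ 60   2 139]
[294.1 241. ] 289.0 [[451.0, 145.0], [480.0, 134.0], [429.0, 2.0], [400.0, 13.0]]
[212.  217.1] 284.5 [[529.0, 406.0], [534.0, 265.0], [508.0, 263.0], [504.0, 404.0]]
[281.4 194.3] 609.5 [[566.0, 174.0], [623.0, 170.0], [613.0, 52.0], [555.0, 57.0]]
[238. 192.] 241.0 [[634.0, 271.0], [633.0, 233.0], [563.0, 233.0], [563.0, 271.0]]
[424.5 186.6] 465.0 [[544.0, -319.0], [677.0, -329.0], [675.0, -370.0], [542.0, -359.0]]
[400.9 177.2] 450.0 [[583.0, -215.0], [715.0, -246.0], [697.0, -325.0], [566.0, -294.0]]
```

View pics/crop1.png

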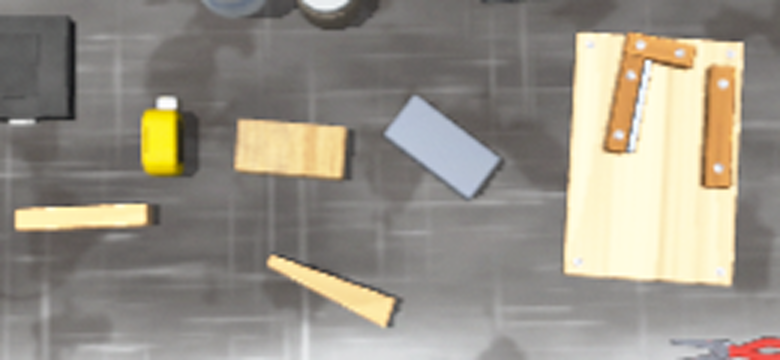

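The crop confirms the choice: a wood block at (282,195), a grey look-alike at (332,193) that I'll ignore, and a tapered wedge with its thin end upper-left and thick end lower-right. The straight batten is far left, and the jig is as described, with its mouth toward the robot. Next I measure poses on the right planes and check them against the scene view.

```bash
cat > meas.py <<'E'
from h import *
def rect(c,im,lo,hi,roi,z):
    x0,y0,x1,y1=roi; s=6
    sub=cv2.resize(im[y0:y1,x0:x1],None,fx=s,fy=s,interpolation=cv2.INTER_CUBIC)
    m=cv2.inRange(cv2.cvtColor(sub,cv2.COLOR_BGR2HSV),lo,hi)
    m=cv2.morphologyEx(m,cv2.MORPH_OPEN,np.ones((9,9)))
    k=max(cv2.findContours(m,cv2.RETR_EXTERNAL,cv2.CHAIN_APPROX_NONE)[0],key=cv2.contourArea).reshape(-1,2)
    uv=(k+.5)/s-.5+[x0,y0]
    P=np.array([ray(c,q,z)[:2] for q in uv],np.float32)
    r=cv2.minAreaRect(P); b=cv2.boxPoints(r)
    e=b[1]-b[0] if np.linalg.norm(b[1]-b[0])>np.linalg.norm(b[2]-b[1]) else b[2]-b[1]
    return P,np.array(r[0]),sorted(r[1]),np.degrees(np.arctan2(e[1],e[0])),b
W=((10,55,150),(30,255,255))
E
python3 - <<'E'
from meas import *
c,im=shot("top"); s,ims=shot("scene")
for n,roi,z,lo in(("block",(255,178,306,212),40,W[0]),("wedge",(265,222,325,260),36,W[0]),("jig",(362,145,443,248),18,(10,28,150)),("rail",(414,160,440,212),46,(8,100,120)),("fence",(380,150,417,202),46,(8,100,120))):
    P,ce,sz,a,b=rect(c,im,lo,W[1],roi,z); print(n,ce.round(1),np.round(sz,1),round(a,1),b.round(0).tolist())
    for q in b:
        u=proj(s,[*q,z]); cv2.circle(ims,tuple(int(v) for v in u.round()),1,(0,0,255),-1)
    if n=="wedge":
        q=cv2.minEnclosingTriangle(P.reshape(-1,1,2))[1]; print(q.reshape(-1,2).round(0).tolist())
        h=cv2.approxPolyDP(cv2.convexHull(P),5,True).reshape(-1,2);print(h.round(0).tolist())
cv2.imwrite('pics/scene1.png',cv2.resize(ims[150:300,230:430],None,fx=4,fy=4,interpolation=cv2.INTER_CUBIC)[:600])
E
```

```text
block [589.8 113.6] [ 57.9 117.3] 84.9 [[556.0, 58.0], [613.0, 53.0], [624.0, 169.0], [566.0, 175.0]]
wedge [439.4  74.2] [ 32.8 143.2] 69.3 [[399.0, 13.0], [429.0, 1.0], [480.0, 135.0], [449.0, 147.0]]
[[430.0, 2.0], [395.0, 14.0], [510.0, 221.0]]
[[473.0, 138.0], [464.0, 137.0], [401.0, 13.0], [431.0, 5.0], [477.0, 130.0]]
jig [ 578.5 -276.9] [184.6 270.2] -4.5 [[437.0, -358.0], [706.0, -379.0], [720.0, -195.0], [451.0, -174.0]]
rail [ 607.5 -341.1] [ 33.8 131.9] -3.8 [[541.0, -354.0], [672.0, -362.0], [674.0, -329.0], [543.0, -320.0]]
fence [ 639.4 -269.6] [ 77.9 132.9] -12.7 [[566.0, -293.0], [696.0, -322.0], [713.0, -246.0], [583.0, -217.0]]
```

View pics/scene1.png

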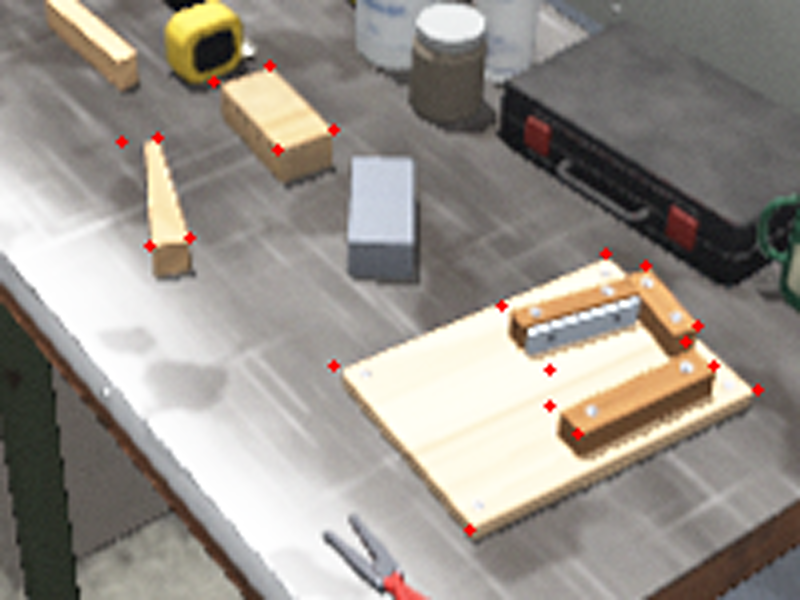

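The projected points agree with the scene view within about 2 px: jig corners around (343,372) and (752,402) in the crop, block at (275,110), wedge at (165,205). I take the jig at (579,-277.7) with yaw -4.5°, the channel at (619.7,-287.7) with yaw -12.6°, and the block at (591,113) with yaw 84.9°. The fence's own measured yaw of -12.7° agrees.

```bash
cat > go.py <<'E'
import sys; from h import *
from scipy.spatial.transform import Rotation as Ro
J=(np.array([579,-277.7]),-4.5); C=(np.array([619.7,-287.7]),-12.6)
def loc(f,p): a=np.radians(f[1]); return f[0]+np.array([[np.cos(a),-np.sin(a)],[np.sin(a),np.cos(a)]])@p
def need(xy,z,yaw):
    o=get_obs(); p=np.array(o["tool_pos"]); y=np.degrees(o["tcp_rot"][2])
    s=(y-yaw+180)%360-180; a=np.radians(yaw)
    ax=np.array([[np.cos(a),np.sin(a),0],[np.sin(a),-np.cos(a),0],[0,0,-1]])
    d=np.array([*xy,z])-p
    print("t",o["time"],"at",p.round(1),"yaw",round(y,1),"F",np.round(o["contact_force"],1),"w",round(float(o["grip_width"]),1),"| spin",round(s,1),"then txyz mm",(ax@d).round(1))
if __name__=="__main__":
    f={"W":(np.zeros(2),0),"J":J,"C":C}[sys.argv[1]]; x,y,z,yaw=map(float,sys.argv[2:6])
    need(loc(f,np.array([x,y])),z,yaw+f[1])
E
python3 go.py W 588.3 83.1 240 84.9
python3 -m creep '[{"hand":1,"spin":10},{"hand":1,"spin":10},{"hand":1,"spin":10},{"hand":1,"spin":10},{"hand":1,"spin":10}]'
python3 -m creep '[{"hand":1,"spin":10},{"hand":1,"spin":10},{"hand":1,"spin":0.3},{"hand":1}]'
python3 go.py W 588.3 83.1 240 84.9
```

```text
t 0.25 at [220.1 476.5 240.4] yaw 155.2 F [-0.8 -0.1  0.2] w 91.7 | spin 70.3 then txyz mm [-3.591e+02  4.017e+02  4.000e-01]
t 0.25 at [220.1 476.5 240.4] yaw 155.2 F [-0.8 -0.1  0.2] w 91.7 | spin 70.3 then txyz mm [-3.591e+02  4.017e+02  4.000e-01]invalid input at $[0]: expected keys hand, tx, ty, tz, spin
invalid input at $[0]: expected keys hand, tx, ty, tz, spin
```

```bash
python3 -m creep '[{"hand":1,"tx":0,"ty":0,"tz":0,"spin":10},{"hand":1,"tx":0,"ty":0,"tz":0,"spin":10},{"hand":1,"tx":0,"ty":0,"tz":0,"spin":10},{"hand":1,"tx":0,"ty":0,"tz":0,"spin":10},{"hand":1,"tx":0,"ty":0,"tz":0,"spin":10}]'
python3 -m creep '[{"hand":1,"tx":0,"ty":0,"tz":0,"spin":10},{"hand":1,"tx":0,"ty":0,"tz":0,"spin":10},{"hand":1,"tx":-0.03,"ty":0.03,"tz":0,"spin":0.3},{"hand":1,"tx":-0.03,"ty":0.03,"tz":0,"spin":0},{"hand":1,"tx":-0.03,"ty":0.035,"tz":0,"spin":0}]'
python3 -m creep '[{"hand":1,"tx":-0.03,"ty":0.035,"tz":0,"spin":0},{"hand":1,"tx":-0.03,"ty":0.035,"tz":0,"spin":0},{"hand":1,"tx":-0.03,"ty":0.035,"tz":0,"spin":0},{"hand":1,"tx":-0.03,"ty":0.035,"tz":0,"spin":0},{"hand":1,"tx":-0.03,"ty":0.035,"tz":0,"spin":0}]'
python3 go.py W 588.3 83.1 240 84.9
```

```text
time: 0.88
tool_pos: [220.1, 476.5, 240.6]
tcp_rot: [-3.141, 0.0, 1.83]
contact_force: [-0.3, -0.6, -0.1]
grip_width: 91.9
finger_force: 0.0
time: 1.5
tool_pos: [307.4, 377.7, 240.7]
tcp_rot: [-3.142, -0.0, 1.483]
contact_force: [0.3, 0.9, 0.2]
grip_width: 91.5
finger_force: 0.0
time: 2.12
tool_pos: [468.9, 212.5, 240.7]
tcp_rot: [3.142, -0.0, 1.482]
contact_force: [0.3, 0.2, 0.6]
grip_width: 91.9
finger_force: 0.0
t 2.125 at [468.9 212.5 240.7] yaw 84.9 F [0.3 0.2 0.6] w 91.9 | spin -0.0 then txyz mm [-118.3  130.5    0.7]
```

```bash
python3 -m creep '[{"hand":1,"tx":-0.03,"ty":0.033,"tz":0,"spin":0},{"hand":1,"tx":-0.03,"ty":0.033,"tz":0,"spin":0},{"hand":1,"tx":-0.03,"ty":0.033,"tz":0.03,"spin":0},{"hand":1,"tx":-0.028,"ty":0.032,"tz":0.04,"spin":0},{"hand":1,"tx":0,"ty":0,"tz":0.04,"spin":0}]'
python3 -m creep '[{"hand":1,"tx":0,"ty":0,"tz":0.04,"spin":0},{"hand":1,"tx":0,"ty":0,"tz":0.03,"spin":0},{"hand":1,"tx":0,"ty":0,"tz":0.02,"spin":0},{"hand":1,"tx":0,"ty":0,"tz":0.015,"spin":0},{"hand":1,"tx":0,"ty":0,"tz":0,"spin":0}]'
python3 go.py W 588.3 83.1 25 84.9
python3 - <<'E'
from h import *
c,im=shot("scene"); cv2.imwrite('pics/g1.png',cv2.resize(im[80:260,200:400],None,fx=3,fy=3))
E
```

```text
time: 2.75
tool_pos: [589.7, 82.0, 129.2]
tcp_rot: [3.14, 0.0, 1.479]
contact_force: [-0.0, 0.1, -0.4]
grip_width: 91.6
finger_force: 0.0
time: 3.38
tool_pos: [587.3, 84.6, 24.8]
tcp_rot: [-3.14, 0.0, 1.482]
contact_force: [-0.6, -0.1, 0.3]
grip_width: 91.8
finger_force: 0.0
t 3.375 at [587.3  84.6  24.8] yaw 84.9 F [-0.6 -0.1  0.3] w 91.8 | spin 0.0 then txyz mm [-1.4  1.1 -0.2]
```

View pics/g1.png

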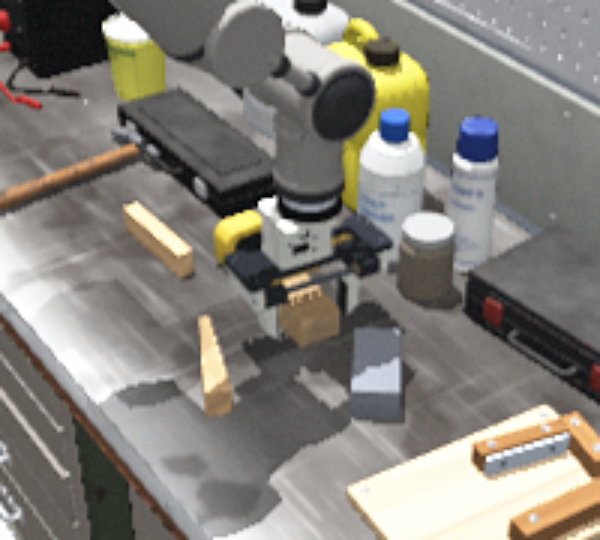

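The picture shows the block (310,310 in the crop) between the open fingers. I close, lift, and turn it.

```bash
python3 -m creep '[{"hand":0.5,"tx":0,"ty":0,"tz":0,"spin":0},{"hand":0.4,"tx":0,"ty":0,"tz":0,"spin":0},{"hand":0.4,"tx":0,"ty":0,"tz":0,"spin":0},{"hand":0.4,"tx":0,"ty":0,"tz":0,"spin":0},{"hand":0.4,"tx":0,"ty":0,"tz":0,"spin":0}]'
python3 -m creep '[{"hand":0.4,"tx":0,"ty":0,"tz":-0.02,"spin":0},{"hand":0.4,"tx":0,"ty":0,"tz":-0.03,"spin":0},{"hand":0.4,"tx":0,"ty":0,"tz":-0.04,"spin":0},{"hand":0.4,"tx":0,"ty":0,"tz":-0.04,"spin":0},{"hand":0.4,"tx":0,"ty":0,"tz":0,"spin":0}]'
python3 -m creep '[{"hand":0.4,"tx":0,"ty":0,"tz":0,"spin":9},{"hand":0.4,"tx":0,"ty":0,"tz":0,"spin":9},{"hand":0.4,"tx":0,"ty":0,"tz":0,"spin":9},{"hand":0.4,"tx":0,"ty":0,"tz":0,"spin":9},{"hand":0.4,"tx":0,"ty":0,"tz":0,"spin":9}]'
python3 -m creep '[{"hand":0.4,"tx":0,"ty":0,"tz":0,"spin":9},{"hand":0.4,"tx":0,"ty":0,"tz":0,"spin":9},{"hand":0.4,"tx":0,"ty":0,"tz":0,"spin":9},{"hand":0.4,"tx":0,"ty":0,"tz":0,"spin":9},{"hand":0.4,"tx":0,"ty":0,"tz":0,"spin":9}]'
python3 -m creep '[{"hand":0.4,"tx":0,"ty":0,"tz":0,"spin":7.5},{"hand":0.4,"tx":0,"ty":0,"tz":0,"spin":0}]'
python3 go.py C -90 -4 90 0
```

```text
time: 4.05
tool_pos: [587.9, 84.5, 25.9]
tcp_rot: [3.142, -0.0, 1.482]
contact_force: [-1.3, -0.0, 2.7]
grip_width: 54.4
finger_force: 30.0
time: 4.68
tool_pos: [589.6, 84.6, 158.8]
tcp_rot: [3.135, -0.001, 1.482]
contact_force: [0.7, -0.3, -2.4]
grip_width: 54.9
finger_force: 30.0
time: 5.3
tool_pos: [586.9, 84.5, 153.6]
tcp_rot: [-3.139, 0.003, 0.691]
contact_force: [0.1, 0.3, -3.1]
grip_width: 54.6
finger_force: 30.0
time: 5.92
tool_pos: [586.9, 84.5, 153.7]
tcp_rot: [3.141, 0.003, -0.094]
contact_force: [-0.3, 0.2, -2.0]
grip_width: 54.7
finger_force: 30.0
time: 6.18
tool_pos: [587.1, 84.5, 154.0]
tcp_rot: [3.141, 0.003, -0.219]
contact_force: [-0.4, 0.1, -2.2]
grip_width: 54.8
finger_force: 30.0
t 6.175 at [587.1  84.5 154. ] yaw -12.5 F [-0.4  0.1 -2.2] w 54.8 | spin 0.1 then txyz mm [ 23.  360.1  64. ]
```

```bash
python3 -m creep '[{"hand":0.4,"tx":0,"ty":0.02,"tz":0,"spin":0},{"hand":0.4,"tx":0,"ty":0.04,"tz":0,"spin":0},{"hand":0.4,"tx":0,"ty":0.04,"tz":0,"spin":0},{"hand":0.4,"tx":0.003,"ty":0.04,"tz":0,"spin":0},{"hand":0.4,"tx":0,"ty":0.04,"tz":0,"spin":0}]'
python3 -m creep '[{"hand":0.4,"tx":0,"ty":0.04,"tz":0,"spin":0},{"hand":0.4,"tx":0.01,"ty":0.04,"tz":0,"spin":0},{"hand":0.4,"tx":0.01,"ty":0.04,"tz":0,"spin":0},{"hand":0.4,"tx":0,"ty":0.04,"tz":0,"spin":0},{"hand":0.4,"tx":0,"ty":0.02,"tz":0.01,"spin":0.1}]'
python3 -m creep '[{"hand":0.4,"tx":0,"ty":0,"tz":0.03,"spin":0},{"hand":0.4,"tx":0,"ty":0,"tz":0.02,"spin":0},{"hand":0.4,"tx":0,"ty":0,"tz":0,"spin":0}]'
python3 go.py C -90 -4 44 0
python3 - <<'E'
from meas import *
c,im=shot("top"); cv2.imwrite('pics/g2.png',cv2.resize(im[140:250,340:450],None,fx=5,fy=5,interpolation=cv2.INTER_CUBIC))
E
```

```text
time: 6.8
tool_pos: [550.7, -94.0, 155.4]
tcp_rot: [3.141, 0.0, -0.218]
contact_force: [0.3, 0.1, -2.6]
grip_width: 55.0
finger_force: 30.0
time: 7.42
tool_pos: [530.9, -274.6, 145.6]
tcp_rot: [3.141, -0.001, -0.223]
contact_force: [0.2, -0.0, -1.9]
grip_width: 55.1
finger_force: 30.0
time: 7.8
tool_pos: [530.3, -270.8, 93.4]
tcp_rot: [-3.139, 0.005, -0.221]
contact_force: [0.3, 0.2, -2.3]
grip_width: 55.0
finger_force: 30.0
t 7.8 at [ 530.3 -270.8   93.4] yaw -12.6 F [ 0.3  0.2 -2.3] w 55.0 | spin -0.0 then txyz mm [ 1.   1.  49.4]
```

View pics/g2.png

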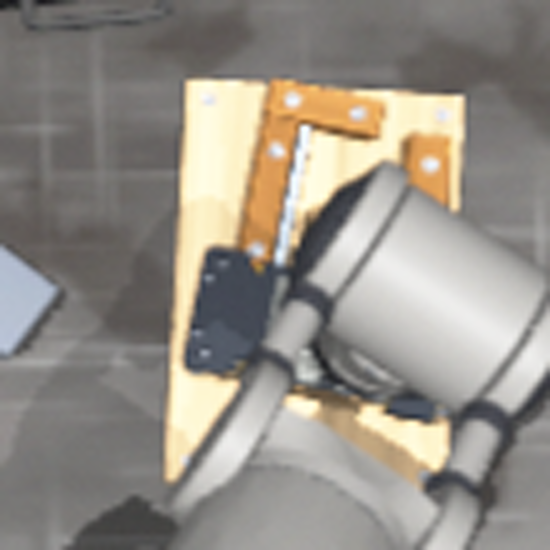

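The arm hides the block from above; the fence (265,170) and rail (430,165) lie clear and where measured. Descending in steps with a force check.

```bash
python3 -m creep '[{"hand":0.4,"tx":0,"ty":0.002,"tz":0.015,"spin":0},{"hand":0.4,"tx":0,"ty":0,"tz":0.015,"spin":0},{"hand":0.4,"tx":0,"ty":0,"tz":0.01,"spin":0},{"hand":0.4,"tx":0,"ty":0,"tz":0.005,"spin":0},{"hand":0.4,"tx":0,"ty":0,"tz":0,"spin":0}]'
python3 go.py C -90 -5 44 0
python3 -m creep '[{"hand":0.4,"tx":0,"ty":0,"tz":0.003,"spin":0},{"hand":0.4,"tx":0,"ty":0,"tz":0.002,"spin":0},{"hand":0.4,"tx":0,"ty":0,"tz":0,"spin":0}]'
python3 go.py C -90 -5 44 0
python3 - <<'E'
from h import *
c,im=shot("scene"); cv2.imwrite('pics/g3.png',cv2.resize(im[170:300,280:440],None,fx=4,fy=4,interpolation=cv2.INTER_CUBIC))
E
```

```text
time: 8.48
tool_pos: [531.4, -273.6, 50.3]
tcp_rot: [-3.141, 0.001, -0.222]
contact_force: [-0.2, 0.0, -1.5]
grip_width: 55.0
finger_force: 30.0
t 8.475 at [ 531.4 -273.6   50.3] yaw -12.7 F [-0.2  0.  -1.5] w 55.0 | spin -0.1 then txyz mm [-0.7 -0.5  6.3]
time: 8.85
tool_pos: [531.4, -273.7, 45.7]
tcp_rot: [-3.141, 0.0, -0.222]
contact_force: [0.6, -0.0, -2.2]
grip_width: 54.9
finger_force: 30.0
t 8.85 at [ 531.4 -273.7   45.7] yaw -12.7 F [ 0.6 -0.  -2.2] w 54.9 | spin -0.1 then txyz mm [-0.8 -0.6  1.7]
```

View pics/g3.png

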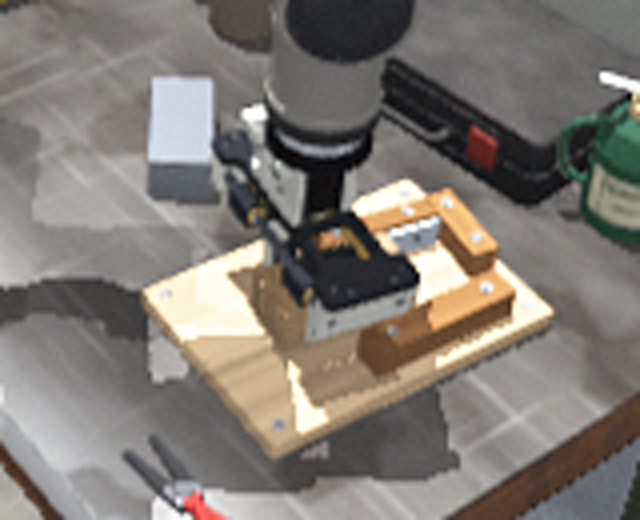

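No contact yet; the block is held level between fence and rail at about (330,290). Lower to touch, slide in a little, release.

```bash
python3 -m creep '[{"hand":0.4,"tx":0,"ty":0,"tz":0.002,"spin":0},{"hand":0.4,"tx":0,"ty":0,"tz":0.001,"spin":0},{"hand":0.4,"tx":0,"ty":0,"tz":0,"spin":0}]'
python3 -m creep '[{"hand":0.4,"tx":0.004,"ty":0,"tz":0,"spin":0},{"hand":0.4,"tx":0.004,"ty":0,"tz":0,"spin":0},{"hand":0.4,"tx":0,"ty":0,"tz":0,"spin":0}]'
python3 -m creep '[{"hand":0.7,"tx":0,"ty":0,"tz":0,"spin":0},{"hand":0.75,"tx":0,"ty":0,"tz":0,"spin":0},{"hand":0.75,"tx":0,"ty":0,"tz":0,"spin":0}]'
python3 go.py C -82 -5 44 0
```

```text
time: 9.28
tool_pos: [531.7, -273.9, 43.9]
tcp_rot: [3.141, -0.001, -0.222]
contact_force: [-2.5, 0.3, 7.3]
grip_width: 54.8
finger_force: 30.0
time: 9.65
tool_pos: [539.3, -275.7, 43.9]
tcp_rot: [3.141, -0.001, -0.222]
contact_force: [-3.0, 1.0, 7.6]
grip_width: 54.9
finger_force: 30.0
time: 10.02
tool_pos: [539.3, -275.5, 42.6]
tcp_rot: [-3.142, -0.0, -0.222]
contact_force: [-0.6, 0.9, 0.2]
grip_width: 68.5
finger_force: 0.0
t 10.025 at [ 539.3 -275.5   42.6] yaw -12.7 F [-0.6  0.9  0.2] w 68.5 | spin -0.1 then txyz mm [-0.9 -0.7 -1.4]
```

```bash
python3 -m creep '[{"hand":0.75,"tx":0,"ty":0,"tz":-0.02,"spin":0},{"hand":0.75,"tx":0,"ty":0,"tz":-0.03,"spin":0},{"hand":0.75,"tx":-0.01,"ty":0,"tz":-0.03,"spin":0},{"hand":0.3,"tx":-0.03,"ty":0,"tz":0,"spin":0},{"hand":0,"tx":-0.03,"ty":0,"tz":0,"spin":0}]'
python3 -m creep '[{"hand":0,"tx":-0.04,"ty":0,"tz":0,"spin":0},{"hand":0,"tx":-0.04,"ty":0,"tz":0,"spin":0},{"hand":0,"tx":0,"ty":0,"tz":0,"spin":0}]'
python3 go.py C -135 -4 40 0
python3 - <<'E'
from meas import *
c,im=shot("top"); cv2.imwrite('pics/g4.png',np.hstack([cv2.resize(im[140:250,350:450],None,fx=4,fy=4,interpolation=cv2.INTER_CUBIC),cv2.resize(shot("scene")[1][180:290,310:410],None,fx=4,fy=4,interpolation=cv2.INTER_CUBIC)]))
E
```

```text
time: 10.65
tool_pos: [470.4, -259.9, 123.0]
tcp_rot: [3.141, -0.001, -0.221]
contact_force: [0.5, 0.6, 0.0]
grip_width: 53.6
finger_force: 0.0
time: 11.02
tool_pos: [390.8, -241.6, 122.7]
tcp_rot: [-3.141, 0.002, -0.223]
contact_force: [-0.6, 0.0, 0.8]
grip_width: 23.6
finger_force: 0.0
t 11.025 at [ 390.8 -241.6  122.7] yaw -12.8 F [-0.6  0.   0.8] w 23.6 | spin -0.2 then txyz mm [98.4 -0.9 82.7]
```

View pics/g4.png

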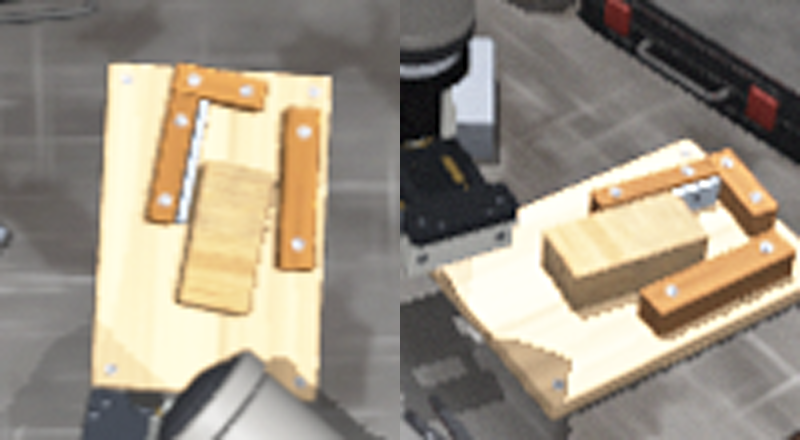

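The block sits on the board in the channel's entry (225,240 left; 620,250 right), aligned beside the plate. I now push it home from behind with closed fingers.

```bash
python3 -m creep '[{"hand":0,"tx":0.035,"ty":0,"tz":0,"spin":0},{"hand":0,"tx":0.035,"ty":-0.001,"tz":0,"spin":0},{"hand":0,"tx":0.028,"ty":0,"tz":0.02,"spin":0},{"hand":0,"tx":0,"ty":0,"tz":0.04,"spin":0},{"hand":0,"tx":0,"ty":0,"tz":0.023,"spin":0}]'
python3 -m creep '[{"hand":0,"tx":0.008,"ty":0,"tz":0,"spin":0},{"hand":0,"tx":0.008,"ty":0,"tz":0,"spin":0},{"hand":0,"tx":0.008,"ty":0,"tz":0,"spin":0},{"hand":0,"tx":0.008,"ty":0,"tz":0,"spin":0},{"hand":0,"tx":0.008,"ty":0,"tz":0,"spin":0}]'
python3 -m creep '[{"hand":0,"tx":0.008,"ty":0,"tz":0,"spin":0},{"hand":0,"tx":0.006,"ty":0,"tz":0,"spin":0},{"hand":0,"tx":0.004,"ty":0,"tz":0,"spin":0},{"hand":0,"tx":0,"ty":0,"tz":0,"spin":0}]'
python3 go.py C -67 -4 40 0
```

```text
time: 11.75
tool_pos: [489.6, -262.8, 37.4]
tcp_rot: [-3.141, 0.001, -0.221]
contact_force: [0.9, 0.5, 1.1]
grip_width: 0.5
finger_force: 0.0
time: 12.38
tool_pos: [528.4, -272.1, 40.3]
tcp_rot: [3.141, -0.001, -0.222]
contact_force: [-2.7, 1.2, 1.5]
grip_width: 0.1
finger_force: 1.1
time: 12.88
tool_pos: [545.8, -276.0, 39.6]
tcp_rot: [3.142, -0.001, -0.222]
contact_force: [-0.2, 0.6, -0.1]
grip_width: 0.5
finger_force: 0.0
t 12.875 at [ 545.8 -276.    39.6] yaw -12.7 F [-0.2  0.6 -0.1] w 0.5 | spin -0.1 then txyz mm [ 7.7 -0.6 -0.4]
```

```bash
python3 -m creep '[{"hand":0,"tx":0.003,"ty":0,"tz":0,"spin":0},{"hand":0,"tx":0.003,"ty":0,"tz":0,"spin":0},{"hand":0,"tx":0.001,"ty":0,"tz":0,"spin":0}]'
python3 -m creep '[{"hand":0,"tx":0.001,"ty":0,"tz":0,"spin":0},{"hand":0,"tx":0.001,"ty":0,"tz":0,"spin":0}]'
python3 -m creep '[{"hand":0,"tx":0.001,"ty":0,"tz":0,"spin":0},{"hand":0,"tx":0.001,"ty":0,"tz":0,"spin":0}]'
python3 go.py C -67 -4 40 0
```

```text
time: 13.25
tool_pos: [550.8, -277.0, 39.5]
tcp_rot: [-3.141, 0.004, -0.221]
contact_force: [-9.4, 1.5, 5.7]
grip_width: 0.7
finger_force: 4.7
time: 13.5
tool_pos: [550.7, -277.0, 39.6]
tcp_rot: [-3.14, 0.008, -0.221]
contact_force: [-17.7, 2.9, 10.9]
grip_width: 0.9
finger_force: 8.6
time: 13.75
tool_pos: [550.8, -277.0, 39.6]
tcp_rot: [-3.14, 0.013, -0.221]
contact_force: [-24.7, 3.4, 16.7]
grip_width: 0.4
finger_force: 12.6
t 13.75 at [ 550.8 -277.    39.6] yaw -12.7 F [-24.7   3.4  16.7] w 0.4 | spin -0.1 then txyz mm [ 2.6 -0.6 -0.4]
```

The force rose to about 25 N with the tool stationary, so the block is home. Back off, rise, and verify.

```bash
python3 -m creep '[{"hand":0,"tx":-0.01,"ty":0,"tz":0,"spin":0},{"hand":0,"tx":-0.02,"ty":0,"tz":0,"spin":0},{"hand":0.3,"tx":-0.03,"ty":0,"tz":-0.04,"spin":0},{"hand":0.6,"tx":-0.03,"ty":0,"tz":-0.05,"spin":0},{"hand":0.8,"tx":-0.03,"ty":-0.03,"tz":-0.04,"spin":0}]'
python3 -m creep '[{"hand":0.8,"tx":-0.02,"ty":-0.05,"tz":0,"spin":-10},{"hand":0.8,"tx":0,"ty":-0.05,"tz":0,"spin":-10},{"hand":0.8,"tx":0,"ty":-0.04,"tz":0,"spin":-10},{"hand":0.8,"tx":0,"ty":-0.04,"tz":0,"spin":-10},{"hand":0.8,"tx":0,"ty":0,"tz":0,"spin":-10}]'
python3 -m creep '[{"hand":0.8,"tx":0,"ty":0,"tz":0,"spin":-10},{"hand":0.8,"tx":0,"ty":0,"tz":0,"spin":-10},{"hand":0.8,"tx":0,"ty":0,"tz":0,"spin":-10},{"hand":0.8,"tx":0,"ty":0,"tz":0,"spin":-2.5},{"hand":0.8,"tx":0,"ty":0,"tz":0,"spin":0}]'
python3 go.py W 435.7 54.7 100 69.7
python3 - <<'E'
from meas import *
c,im=shot("top")
P,ce,sz,a,b=rect(c,im,*W,(265,222,325,260),36); print("wedge",ce.round(1),np.round(sz,1),round(a,1))
cv2.imwrite('pics/g5.png',np.hstack([cv2.resize(im[140:250,350:450],None,fx=4,fy=4,interpolation=cv2.INTER_CUBIC),cv2.resize(shot("scene")[1][180:290,310:410],None,fx=4,fy=4,interpolation=cv2.INTER_CUBIC)]))
E
```

```text
time: 14.38
tool_pos: [445.4, -223.7, 171.6]
tcp_rot: [3.14, -0.003, -0.224]
contact_force: [0.3, 0.4, 1.0]
grip_width: 25.9
finger_force: 0.0
time: 15.0
tool_pos: [421.9, -39.4, 170.0]
tcp_rot: [3.141, -0.001, 0.66]
contact_force: [1.2, -0.3, 0.5]
grip_width: 72.5
finger_force: 0.0
time: 15.62
tool_pos: [422.8, -41.6, 169.9]
tcp_rot: [3.14, -0.0, 1.218]
contact_force: [-0.6, -0.7, 0.4]
grip_width: 73.4
finger_force: 0.0
t 15.625 at [422.8 -41.6 169.9] yaw 69.8 F [-0.6 -0.7  0.4] w 73.4 | spin 0.1 then txyz mm [ 94.8 -21.3  69.9]
wedge [451.4  87.9] [ 26.1 108.6] 63.0
```

View pics/g5.png

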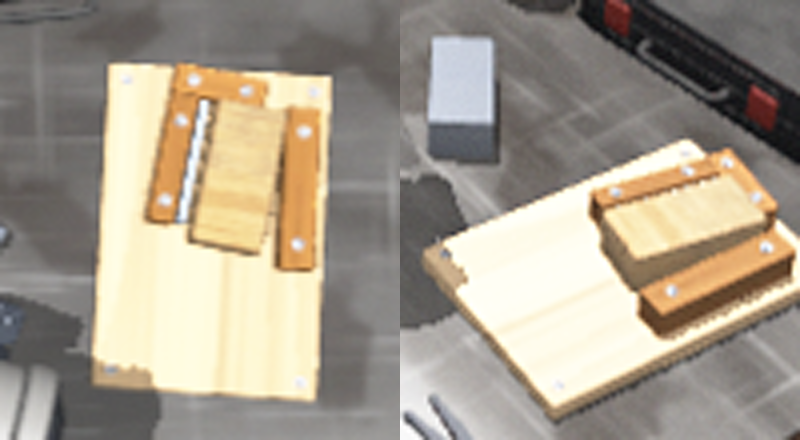

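The block is home against the stop in the channel with a dark sliver between it and the plate; its corners in the left crop are about (190,240), (263,253), (287,110), (218,100). I convert these to the channel frame.

Run:
```python
from meas import *; from go import C
c,im=shot("top")
q=np.array([(190,240),(263,253),(287,110),(218,100)])/4+[350,140]-.4
P=np.array([ray(c,u,58)[:2] for u in q]); a=np.radians(C[1]); R=np.array([[np.cos(a),-np.sin(a)],[np.sin(a),np.cos(a)]])
L=(P-C[0])@R; print(L.round(1).tolist(), L.mean(0).round(1)); 
fr=L[2]+L[3]-L[0]-L[1]; print("angle",np.degrees(np.arctan2(fr[1],fr[0])))
q=np.array([(148,220),(178,65)])/4+[350,140]-.4; P=np.array([ray(c,u,46)[:2] for u in q]); print("fence",((P-C[0])@R).round(1).tolist())
```

```text
[[-59.8, 22.2], [-57.9, -35.9], [57.7, -32.8], [54.3, 22.2]] [-1.4 -6.1]
angle 0.7566307687630572
fence [[-49.4, 56.4], [77.9, 57.4]]
```

Block at about (-1, -6) mm and 0.8° in the channel frame, so step 1 is met within its tolerances. Now I grasp the wedge, with the tool aligned to its straight face.

```bash
python3 -m creep '[{"hand":0.8,"tx":0.03,"ty":-0.007,"tz":0,"spin":0},{"hand":0.8,"tx":0.035,"ty":-0.007,"tz":0.02,"spin":0},{"hand":0.8,"tx":0.03,"ty":-0.007,"tz":0.03,"spin":0},{"hand":0.8,"tx":0,"ty":0,"tz":0.02,"spin":0},{"hand":0.8,"tx":0,"ty":0,"tz":0,"spin":0}]'
python3 go.py W 435.7 54.7 22 69.7
python3 - <<'E'
from h import *
c,im=shot("scene"); cv2.imwrite('pics/g6.png',cv2.resize(im[150:260,220:340],None,fx=4,fy=4,interpolation=cv2.INTER_CUBIC))
E
```

```text
time: 16.4
tool_pos: [434.6, 55.1, 98.7]
tcp_rot: [-3.139, 0.001, 1.219]
contact_force: [-0.0, 0.2, 0.7]
grip_width: 73.4
finger_force: 0.0
t 16.4 at [434.6  55.1  98.7] yaw 69.8 F [-0.   0.2  0.7] w 73.4 | spin 0.1 then txyz mm [-0.   1.1 76.7]
```

View pics/g6.png

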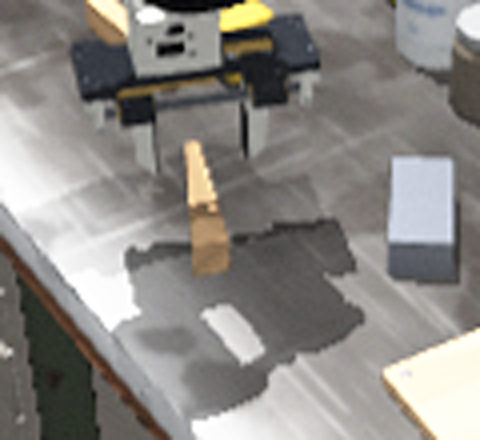

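The wedge (205,215) lies centred between the fingers (145,150) and (247,135). Descend, grip, lift and turn.

```bash
python3 -m creep '[{"hand":0.8,"tx":0,"ty":0.001,"tz":0.03,"spin":0},{"hand":0.8,"tx":0,"ty":0,"tz":0.03,"spin":0},{"hand":0.8,"tx":0,"ty":0,"tz":0.016,"spin":0},{"hand":0.8,"tx":0,"ty":0,"tz":0,"spin":0},{"hand":0.3,"tx":0,"ty":0,"tz":0,"spin":0}]'
python3 -m creep '[{"hand":0.1,"tx":0,"ty":0,"tz":0,"spin":0},{"hand":0.1,"tx":0,"ty":0,"tz":0,"spin":0},{"hand":0.1,"tx":0,"ty":0,"tz":0,"spin":0},{"hand":0.1,"tx":0,"ty":0,"tz":0,"spin":0},{"hand":0.1,"tx":0,"ty":0,"tz":0,"spin":0}]'
python3 go.py W 435.7 54.7 22 69.7
python3 -m creep '[{"hand":0.1,"tx":0,"ty":0,"tz":-0.02,"spin":0},{"hand":0.1,"tx":0,"ty":0,"tz":-0.04,"spin":0},{"hand":0.1,"tx":0,"ty":0,"tz":-0.04,"spin":0},{"hand":0.1,"tx":0,"ty":0,"tz":-0.02,"spin":0},{"hand":0.1,"tx":0,"ty":0,"tz":0,"spin":9}]'
python3 -m creep '[{"hand":0.1,"tx":0,"ty":0,"tz":0,"spin":9},{"hand":0.1,"tx":0,"ty":0,"tz":0,"spin":9},{"hand":0.1,"tx":0,"ty":0,"tz":0,"spin":9},{"hand":0.1,"tx":0,"ty":0,"tz":0,"spin":9},{"hand":0.1,"tx":0,"ty":0,"tz":0,"spin":9}]'
python3 -m creep '[{"hand":0.1,"tx":0,"ty":0,"tz":0,"spin":9},{"hand":0.1,"tx":0,"ty":0,"tz":0,"spin":9},{"hand":0.1,"tx":0,"ty":0,"tz":0,"spin":2.3},{"hand":0.1,"tx":0,"ty":0,"tz":0,"spin":0}]'
python3 go.py J -125 -34.6 100 0
python3 - <<'E'
from meas import *; from go import J
c,im=shot("top"); z=36-24+get_obs()["tool_pos"][2]-10+10
cv2.imwrite('pics/raw7.png',im)
u=proj(c,[*get_obs()["tool_pos"][:2],130]); print(u)
E
```

```text
time: 17.08
tool_pos: [437.4, 54.2, 24.8]
tcp_rot: [3.14, -0.001, 1.218]
contact_force: [1.0, -1.3, 0.3]
grip_width: 67.2
finger_force: 0.0
time: 17.7
tool_pos: [436.3, 54.5, 23.7]
tcp_rot: [-3.141, 0.0, 1.218]
contact_force: [-0.7, 0.6, 1.7]
grip_width: 25.5
finger_force: 29.8
t 17.7 at [436.3  54.5  23.7] yaw 69.8 F [-0.7  0.6  1.7] w 25.5 | spin 0.1 then txyz mm [ 0.  -0.7  1.7]
time: 18.32
tool_pos: [437.3, 54.4, 145.2]
tcp_rot: [3.139, -0.002, 1.058]
contact_force: [-0.9, -0.4, -1.6]
grip_width: 25.4
finger_force: 29.8
time: 18.95
tool_pos: [436.2, 54.5, 143.4]
tcp_rot: [-3.141, 0.001, 0.271]
contact_force: [0.1, -0.2, -1.9]
grip_width: 25.4
finger_force: 29.8
time: 19.45
tool_pos: [436.2, 54.5, 143.5]
tcp_rot: [-3.142, 0.001, -0.078]
contact_force: [0.3, 0.8, -1.9]
grip_width: 25.3
finger_force: 29.8
t 19.45 at [436.2  54.5 143.5] yaw -4.5 F [ 0.3  0.8 -1.9] w 25.3 | spin 0.0 then txyz mm [ 43.4 354.5  43.5]
[298.7997837  241.57773928]
```

The wedge is held (25.3 mm wide, as expected). The picture budget is used up, so from here I check by numbers: the tip of the held wedge in the top view.

Run:
```python
from meas import *
c,im=shot("top"); o=get_obs(); T=(np.array(o["tool_pos"][:2]),np.degrees(o["tcp_rot"][2])); z=o["tool_pos"][2]-23.7+36
a=np.radians(T[1]); R=np.array([[np.cos(a),-np.sin(a)],[np.sin(a),np.cos(a)]])
for x0,x1 in((35,105),(-100,-35)):
    uv=np.array([proj(c,[*(T[0]+R@np.array([x,y])),z]) for x in(x0,x1) for y in(-30,30)])
    (u0,v0),(u1,v1)=uv.min(0).astype(int),uv.max(0).astype(int)+1
    s=6; sub=cv2.resize(im[v0:v1,u0:u1],None,fx=s,fy=s,interpolation=cv2.INTER_CUBIC)
    m=cv2.inRange(cv2.cvtColor(sub,cv2.COLOR_BGR2HSV),W[0],W[1]); m=cv2.morphologyEx(m,cv2.MORPH_OPEN,np.ones((9,9)))
    ks=cv2.findContours(m,cv2.RETR_EXTERNAL,cv2.CHAIN_APPROX_NONE)[0]
    if not ks: print("none",x0); continue
    k=max(ks,key=cv2.contourArea).reshape(-1,2); L=(np.array([ray(c,(q+.5)/s-.5+[u0,v0],z)[:2] for q in k])-T[0])@R
    print("extent",L.min(0).round(1),L.max(0).round(1))
    for x in range(-95,105,8):
        q=L[abs(L[:,0]-x)<3]
        if len(q)>3: print(x,"y",q[:,1].min().round(1),q[:,1].max().round(1))
```

```text
extent [ 58.3 -13.4] [91.1  4.5]
57 y -12.5 3.2
65 y -13.4 4.3
73 y -13.1 4.5
81 y -12.9 2.9
89 y -12.6 2.6
extent [-49.9 -11.4] [-44.6  15.3]
-47 y -11.4 15.3
```

The held wedge is parallel to the tool, with its tip 89 mm ahead and its straight face at y≈-12.5. The origin is therefore at tool (+19.5, -1.7), and the TCP goes to jig (origin x - 19.5, -34.3).

```bash
python3 -m creep '[{"hand":0.1,"tx":0,"ty":0.02,"tz":0,"spin":0},{"hand":0.1,"tx":0.005,"ty":0.04,"tz":0,"spin":0},{"hand":0.1,"tx":0.005,"ty":0.04,"tz":0,"spin":0},{"hand":0.1,"tx":0.005,"ty":0.04,"tz":0,"spin":0},{"hand":0.1,"tx":0.005,"ty":0.04,"tz":0,"spin":0}]'
python3 -m creep '[{"hand":0.1,"tx":0.005,"ty":0.04,"tz":0,"spin":0},{"hand":0.1,"tx":0.005,"ty":0.04,"tz":0,"spin":0},{"hand":0.1,"tx":0.005,"ty":0.04,"tz":0,"spin":0},{"hand":0.1,"tx":0.005,"ty":0.04,"tz":0,"spin":0},{"hand":0.1,"tx":0.004,"ty":0.014,"tz":0,"spin":0}]'
python3 -m creep '[{"hand":0.1,"tx":0,"ty":0,"tz":0.03,"spin":0},{"hand":0.1,"tx":0,"ty":0,"tz":0.03,"spin":0},{"hand":0.1,"tx":0,"ty":0,"tz":0.02,"spin":0},{"hand":0.1,"tx":0,"ty":0,"tz":0,"spin":0}]'
python3 go.py J -124.5 -34.3 42 0
```

```text
time: 20.18
tool_pos: [442.2, -127.9, 143.7]
tcp_rot: [-3.141, -0.0, -0.078]
contact_force: [0.5, 0.6, -0.8]
grip_width: 25.4
finger_force: 29.8
time: 20.8
tool_pos: [452.3, -303.9, 143.4]
tcp_rot: [3.141, -0.0, -0.08]
contact_force: [0.2, -0.0, -1.5]
grip_width: 25.4
finger_force: 29.8
time: 21.3
tool_pos: [451.8, -300.4, 62.2]
tcp_rot: [-3.139, 0.003, -0.078]
contact_force: [0.5, 0.7, -1.3]
grip_width: 25.3
finger_force: 29.8
t 21.3 at [ 451.8 -300.4   62.2] yaw -4.4 F [ 0.5  0.7 -1.3] w 25.3 | spin 0.1 then txyz mm [ 0.5  1.7 20.2]
```

```bash
python3 -m creep '[{"hand":0.1,"tx":0,"ty":0.002,"tz":0.012,"spin":0},{"hand":0.1,"tx":0,"ty":0,"tz":0.006,"spin":0},{"hand":0.1,"tx":0,"ty":0,"tz":0,"spin":0}]'
python3 -m creep '[{"hand":0.1,"tx":0,"ty":0,"tz":0.001,"spin":0},{"hand":0.1,"tx":0,"ty":0,"tz":0,"spin":0}]'
python3 go.py J -124.5 -34.3 42 0
python3 -m creep '[{"hand":0.1,"tx":0.006,"ty":0,"tz":0,"spin":0},{"hand":0.1,"tx":0.006,"ty":0,"tz":0,"spin":0},{"hand":0.1,"tx":0,"ty":0,"tz":0,"spin":0}]'
python3 go.py J -112.5 -34.3 42 0
```

```text
time: 21.68
tool_pos: [452.3, -303.8, 45.5]
tcp_rot: [-3.141, 0.0, -0.079]
contact_force: [1.3, -0.4, -1.0]
grip_width: 25.4
finger_force: 29.8
time: 21.92
tool_pos: [452.5, -304.0, 45.0]
tcp_rot: [3.141, -0.0, -0.078]
contact_force: [-0.4, 1.3, -2.3]
grip_width: 25.3
finger_force: 29.8
t 21.925 at [ 452.5 -304.    45. ] yaw -4.5 F [-0.4  1.3 -2.3] w 25.3 | spin 0.0 then txyz mm [-0.5 -1.9  3. ]
time: 22.3
tool_pos: [465.0, -305.0, 44.7]
tcp_rot: [3.141, -0.001, -0.078]
contact_force: [0.0, -0.3, -1.8]
grip_width: 25.6
finger_force: 29.8
t 22.3 at [ 465.  -305.    44.7] yaw -4.5 F [ 0.  -0.3 -1.8] w 25.6 | spin 0.0 then txyz mm [-1.  -1.8  2.7]
```

```bash
python3 -m creep '[{"hand":0.1,"tx":0.003,"ty":-0.0015,"tz":0.001,"spin":0},{"hand":0.1,"tx":0.004,"ty":0,"tz":0,"spin":0},{"hand":0.1,"tx":0.004,"ty":0,"tz":0,"spin":0},{"hand":0.1,"tx":0,"ty":0,"tz":0.001,"spin":0}]'
python3 go.py J -85.5 -34.3 42 0
python3 -m creep '[{"hand":0.1,"tx":0.005,"ty":0,"tz":0,"spin":0},{"hand":0.1,"tx":0.004,"ty":0,"tz":0,"spin":0},{"hand":0.1,"tx":0,"ty":0,"tz":0,"spin":0}]'
python3 go.py J -85.5 -34.3 42 0
```

```text
time: 22.8
tool_pos: [475.9, -304.3, 42.7]
tcp_rot: [3.141, -0.0, -0.078]
contact_force: [-0.1, 0.2, -1.8]
grip_width: 25.2
finger_force: 29.8
t 22.8 at [ 475.9 -304.3   42.7] yaw -4.5 F [-0.1  0.2 -1.8] w 25.2 | spin 0.0 then txyz mm [15.2 -0.3  0.7]
time: 23.18
tool_pos: [484.9, -305.1, 42.7]
tcp_rot: [3.141, -0.001, -0.078]
contact_force: [1.0, -0.5, -2.2]
grip_width: 25.5
finger_force: 29.9
t 23.175 at [ 484.9 -305.1   42.7] yaw -4.5 F [ 1.  -0.5 -2.2] w 25.5 | spin 0.0 then txyz mm [ 6.2 -0.4  0.7]
```

```bash
python3 -m creep '[{"hand":0.1,"tx":0.004,"ty":0,"tz":0,"spin":0},{"hand":0.1,"tx":0.003,"ty":0,"tz":0.001,"spin":0},{"hand":0.1,"tx":0,"ty":0,"tz":0.001,"spin":0},{"hand":0.1,"tx":0,"ty":0,"tz":0,"spin":0}]'
python3 go.py J -85.5 -34.3 42 0
python3 -m creep '[{"hand":0.5,"tx":0,"ty":0,"tz":0,"spin":0},{"hand":0.6,"tx":0,"ty":0,"tz":0,"spin":0},{"hand":0.6,"tx":0,"ty":0,"tz":0,"spin":0}]'
python3 -m creep '[{"hand":0.6,"tx":0,"ty":0,"tz":-0.02,"spin":0},{"hand":0.6,"tx":0,"ty":0,"tz":-0.03,"spin":0},{"hand":0.6,"tx":-0.02,"ty":0,"tz":-0.03,"spin":0},{"hand":0.2,"tx":-0.04,"ty":0,"tz":0,"spin":0},{"hand":0,"tx":-0.04,"ty":0,"tz":0,"spin":0}]'
python3 -m creep '[{"hand":0,"tx":-0.04,"ty":0,"tz":0,"spin":0},{"hand":0,"tx":0,"ty":0,"tz":0,"spin":0}]'
cat > chk.py <<'E'
from meas import *; from go import J
def inj(P): a=np.radians(J[1]); R=np.array([[np.cos(a),-np.sin(a)],[np.sin(a),np.cos(a)]]); return (P-J[0])@R
c,im=shot("top"); cv2.imwrite('pics/chk.png',im); z=54; s=6
u0,v0,u1,v1=405,165,432,245
sub=cv2.resize(im[v0:v1,u0:u1],None,fx=s,fy=s,interpolation=cv2.INTER_CUBIC); h=cv2.cvtColor(sub,cv2.COLOR_BGR2HSV)
m=cv2.inRange(h,(17,58,150),(30,255,255)); m=cv2.morphologyEx(m,cv2.MORPH_OPEN,np.ones((9,9)))
for k in cv2.findContours(m,cv2.RETR_EXTERNAL,cv2.CHAIN_APPROX_NONE)[0]:
    if cv2.contourArea(k)<900: continue
    L=inj(np.array([ray(c,(q+.5)/s-.5+[u0,v0],z)[:2] for q in k.reshape(-1,2)])); print("blob",L.min(0).round(1),L.max(0).round(1))
    for x in range(-150,110,15):
        q=L[abs(L[:,0]-x)<3]
        if len(q)>3: print(x,q[:,1].min().round(1),q[:,1].max().round(1))
E
python3 chk.py; python3 go.py J -155 -31 38 0
```

```text
time: 23.68
tool_pos: [491.9, -305.7, 41.8]
tcp_rot: [3.141, -0.001, -0.078]
contact_force: [-1.4, 0.7, 6.8]
grip_width: 25.4
finger_force: 29.9
t 23.675 at [ 491.9 -305.7   41.8] yaw -4.5 F [-1.4  0.7  6.8] w 25.4 | spin 0.0 then txyz mm [-0.8 -0.4 -0.2]
time: 24.05
tool_pos: [491.4, -305.4, 40.5]
tcp_rot: [-3.141, 0.0, -0.078]
contact_force: [0.6, -0.4, 0.5]
grip_width: 50.9
finger_force: 0.0
time: 24.68
tool_pos: [390.9, -297.5, 121.0]
tcp_rot: [3.141, -0.001, -0.078]
contact_force: [1.0, -0.7, -0.4]
grip_width: 39.7
finger_force: 0.0
time: 24.92
tool_pos: [349.9, -294.0, 120.7]
tcp_rot: [-3.141, 0.001, -0.08]
contact_force: [0.0, -0.7, 0.2]
grip_width: 20.1
finger_force: 0.0
blob [-133.2  -19.6] [-57.5  -3. ]
-135 -11.0 -6.7
-120 -14.6 -5.9
-105 -16.5 -5.2
-90 -19.1 -4.4
-75 -8.6 -3.6
-60 -8.9 -3.0
blob [-29.1 -82.2] [ 28.2 -70.3]
-30 -81.8 -76.4
-15 -82.2 -75.7
0 -81.6 -75.0
15 -81.9 -71.6
30 -78.6 -73.3
blob [ 36.  -82.8] [ 96.1 -70.2]
45 -82.6 -72.4
60 -81.9 -75.3
75 -81.2 -74.6
90 -80.5 -70.2
blob [-135.8  -52.5] [99.8  5.4]
-135 -45.5 -15.6
-120 -52.5 -17.5
-105 -52.0 -19.1
-90 -51.3 -20.3
-75 -50.8 -22.2
-60 -49.8 -17.5
-45 -49.1 -17.0
-30 -47.1 -28.2
-15 -46.5 -0.4
0 -45.8 0.3
15 -44.5 1.1
30 -44.3 1.9
45 -43.3 2.7
60 -42.8 3.5
75 -45.1 4.3
90 -47.1 5.0
t 24.975 at [ 351.5 -294.7  121. ] yaw -4.6 F [ 0.7 -0.  -0.3] w 15.9 | spin -0.1 then txyz mm [70.5 -3.8 83. ]
```

Wedge stands in the slot: butt at about jig x -133, straight face near the rail, tapered face where expected. The fingers are off it. Now close, line up behind the butt, and drive.

```bash
python3 -m creep '[{"hand":0,"tx":0,"ty":-0.003,"tz":0.03,"spin":0},{"hand":0,"tx":0.025,"ty":0,"tz":0.03,"spin":0},{"hand":0,"tx":0.025,"ty":0,"tz":0.015,"spin":0},{"hand":0,"tx":0.015,"ty":0,"tz":0.005,"spin":0},{"hand":0,"tx":0,"ty":0,"tz":0,"spin":0}]'
python3 go.py J -155 -32 40 0
python3 -m creep '[{"hand":0,"tx":0.007,"ty":0,"tz":0,"spin":0},{"hand":0,"tx":0.007,"ty":0,"tz":0,"spin":0},{"hand":0,"tx":0.007,"ty":0,"tz":0,"spin":0},{"hand":0,"tx":0.007,"ty":0,"tz":0,"spin":0},{"hand":0,"tx":0,"ty":0,"tz":0,"spin":0}]'
python3 go.py J -85 -32 40 0
```

```text
time: 25.6
tool_pos: [418.1, -296.7, 40.5]
tcp_rot: [3.141, -0.0, -0.077]
contact_force: [-0.6, 0.3, -0.7]
grip_width: 0.5
finger_force: 0.0
t 25.6 at [ 418.1 -296.7   40.5] yaw -4.4 F [-0.6  0.3 -0.7] w 0.5 | spin 0.1 then txyz mm [3.9 0.5 0.5]
time: 26.22
tool_pos: [445.4, -299.0, 40.8]
tcp_rot: [3.141, -0.001, -0.078]
contact_force: [0.7, 0.1, -0.2]
grip_width: 0.5
finger_force: 0.0
t 26.225 at [ 445.4 -299.    40.8] yaw -4.5 F [ 0.7  0.1 -0.2] w 0.5 | spin 0.0 then txyz mm [46.5  0.3  0.8]
```

```bash
python3 -m creep '[{"hand":0,"tx":0.007,"ty":0,"tz":0,"spin":0},{"hand":0,"tx":0.007,"ty":0,"tz":0,"spin":0},{"hand":0,"tx":0.007,"ty":0,"tz":0,"spin":0},{"hand":0,"tx":0.007,"ty":0,"tz":0,"spin":0}]'
python3 -m creep '[{"hand":0,"tx":0.005,"ty":0,"tz":0,"spin":0},{"hand":0,"tx":0.005,"ty":0,"tz":0,"spin":0},{"hand":0,"tx":0.004,"ty":0,"tz":0,"spin":0},{"hand":0,"tx":0,"ty":0,"tz":0,"spin":0}]'
python3 go.py J -63.5 -32 40 0
```

```text
time: 26.72
tool_pos: [473.1, -301.0, 40.6]
tcp_rot: [-3.141, 0.0, -0.078]
contact_force: [-2.1, -0.1, 0.0]
grip_width: 0.1
finger_force: 1.1
time: 27.22
tool_pos: [487.3, -302.2, 40.8]
tcp_rot: [3.141, -0.001, -0.078]
contact_force: [-0.1, -0.2, -0.5]
grip_width: 0.5
finger_force: 0.0
t 27.225 at [ 487.3 -302.2   40.8] yaw -4.5 F [-0.1 -0.2 -0.5] w 0.5 | spin 0.0 then txyz mm [26.   0.4  0.8]
```

```bash
python3 -m creep '[{"hand":0,"tx":0.004,"ty":0,"tz":0,"spin":0},{"hand":0,"tx":0.003,"ty":0,"tz":0,"spin":0}]'
python3 -m creep '[{"hand":0,"tx":0.003,"ty":0,"tz":0,"spin":0},{"hand":0,"tx":0.003,"ty":0,"tz":0,"spin":0}]'
python3 -m creep '[{"hand":0,"tx":0.003,"ty":0,"tz":0,"spin":0},{"hand":0,"tx":0.003,"ty":0,"tz":0,"spin":0}]'
python3 go.py J -63.5 -32 40 0
```

```text
time: 27.48
tool_pos: [493.5, -302.8, 40.8]
tcp_rot: [3.141, 0.001, -0.079]
contact_force: [-3.9, -1.5, 0.1]
grip_width: 0.5
finger_force: 2.0
time: 27.72
tool_pos: [499.4, -303.3, 40.6]
tcp_rot: [-3.141, 0.001, -0.079]
contact_force: [-6.0, -1.8, 0.8]
grip_width: 0.5
finger_force: 2.6
time: 27.98
tool_pos: [504.8, -303.6, 40.6]
tcp_rot: [-3.141, 0.002, -0.078]
contact_force: [-7.9, -1.6, 2.4]
grip_width: 0.6
finger_force: 3.9
t 27.975 at [ 504.8 -303.6   40.6] yaw -4.5 F [-7.9 -1.6  2.4] w 0.6 | spin 0.0 then txyz mm [8.4 0.3 0.6]
```

Force rises as the plate compresses; keep driving until it bottoms.

```bash
python3 -m creep '[{"hand":0,"tx":0.003,"ty":0,"tz":0,"spin":0},{"hand":0,"tx":0.003,"ty":0,"tz":0,"spin":0}]'
python3 -m creep '[{"hand":0,"tx":0.002,"ty":0,"tz":0,"spin":0},{"hand":0,"tx":0.002,"ty":0,"tz":0,"spin":0}]'
python3 -m creep '[{"hand":0,"tx":0.001,"ty":0,"tz":0,"spin":0},{"hand":0,"tx":0.001,"ty":0,"tz":0,"spin":0}]'
python3 go.py J -63.5 -32 40 0
```

```text
time: 28.22
tool_pos: [510.2, -304.1, 40.5]
tcp_rot: [-3.141, 0.003, -0.078]
contact_force: [-10.1, -2.3, 4.9]
grip_width: 0.5
finger_force: 5.1
time: 28.48
tool_pos: [511.8, -304.1, 40.4]
tcp_rot: [-3.14, 0.008, -0.078]
contact_force: [-23.2, -3.8, 11.5]
grip_width: 0.3
finger_force: 11.4
time: 28.72
tool_pos: [512.0, -304.1, 40.4]
tcp_rot: [-3.139, 0.012, -0.078]
contact_force: [-28.1, -1.9, 15.3]
grip_width: 0.3
finger_force: 13.9
t 28.725 at [ 512.  -304.1   40.4] yaw -4.5 F [-28.1  -1.9  15.3] w 0.3 | spin 0.0 then txyz mm [1.2 0.4 0.4]
```

The force jumps at wedge x≈15 mm, where the plate should be flat. Retreat and check that the wedge stays jammed.

```bash
python3 -m creep '[{"hand":0,"tx":-0.008,"ty":0,"tz":0,"spin":0},{"hand":0,"tx":-0.02,"ty":0,"tz":0,"spin":0},{"hand":0,"tx":-0.03,"ty":0,"tz":-0.03,"spin":0},{"hand":0,"tx":-0.04,"ty":0,"tz":-0.04,"spin":0},{"hand":0,"tx":-0.04,"ty":0,"tz":-0.04,"spin":0}]'
python3 -m creep '[{"hand":0,"tx":-0.03,"ty":0,"tz":0,"spin":0},{"hand":0,"tx":0,"ty":0,"tz":0,"spin":0},{"hand":0,"tx":0,"ty":0,"tz":0,"spin":0},{"hand":0,"tx":0,"ty":0,"tz":0,"spin":0}]'
python3 chk.py
python3 - <<'E'
from meas import *; from go import C
c,im=shot("top"); hsv=cv2.cvtColor(im,cv2.COLOR_BGR2HSV)
a=np.radians(C[1]); R=np.array([[np.cos(a),-np.sin(a)],[np.sin(a),np.cos(a)]])
old=cv2.imread('pics/chk.png')
# brightness profile across plate/block edge, channel y 15..45, at x=-20,10 (z=46)
for x in(-30,-10,10,30):
    row=[]
    for y in range(14,44,3):
        u=proj(c,[*(C[0]+R@np.array([x,y])),50]); row.append(int(cv2.getRectSubPix(hsv[:,:,1],(1,1),tuple(map(float,u)))[0,0]))
    print(x,row)
E
```

```text
time: 29.35
tool_pos: [379.8, -293.5, 151.8]
tcp_rot: [3.141, -0.002, -0.078]
contact_force: [-0.3, -1.4, 0.0]
grip_width: 0.5
finger_force: 0.0
time: 29.85
tool_pos: [351.1, -291.4, 150.3]
tcp_rot: [-3.141, -0.0, -0.078]
contact_force: [0.3, -0.5, -0.7]
grip_width: 0.6
finger_force: 0.0
blob [-29.1 -82.5] [ 28.2 -70.3]
-30 -81.8 -76.4
-15 -82.3 -75.7
0 -81.6 -75.0
15 -82.4 -72.2
30 -78.6 -73.3
blob [ 36.  -82.8] [ 96.1 -70.8]
45 -82.6 -72.4
60 -81.9 -75.3
75 -81.2 -74.6
90 -80.5 -70.8
blob [-65.2 -52.2] [100.1   5.4]
-60 -46.4 -3.9
-45 -51.7 -5.2
-30 -52.2 -4.7
-15 -51.2 -0.4
0 -49.2 0.3
15 -49.6 1.1
30 -50.1 1.9
45 -50.9 2.7
60 -50.7 3.5
75 -49.7 4.3
90 -46.6 5.0
-30 [98, 96, 95, 96, 100, 68, 22, 19, 67, 108]
-10 [88, 85, 83, 84, 90, 68, 4, 19, 86, 156]
10 [83, 83, 83, 84, 87, 85, 11, 9, 112, 153]
30 [87, 86, 88, 90, 88, 93, 28, 7, 96, 120]
```

The block edge is now at channel y≈29–30 (it was 22), with the plate pressed back behind it. The wedge butt has stayed near -57 mm and the robot is clear, so I hand in.

```bash
python3 -c "
from plant import close_job
print(close_job())"
```

```text
the job is handed in; nothing more can be done
None
```

I handed the job in at about 30 s on the clock; no verdict came back. By my measurements, the block is home against the stop, the wedge is driven to about x = 15 mm and stays jammed with the plate pressed back about 2–3 mm, and the arm is clear.

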